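Re-set the headphone hanger with its lock-ringed adjuster

ROBOT

A 7-joint arm with a two-finger parallel gripper is mounted at the origin on the work surface. World frame = base frame: x ahead of the robot, y to its left, z up, the work surface at z = 0. Lengths are in m, angles in degrees, forces in N, time in s.
With the tool pointing down it reaches from about 0.425 to 0.875 m from the base axis. Payload 4.7 kg.
Tool frame: the origin (TCP) lies at the very end of the fingers, on their centre line; the grasp point (between the pads) lies 19 mm behind it; z points along the fingers, y is the direction in which the jaws open and shut (so a half turn about z gives the same grasp; the last joint's range is limited). The gripper opens to 87 mm and grips with 3 to 60 N. Pads are 19 mm wide; open, the fingers measure 117 mm over their backs; the gripper's body (75 mm by 190 mm) begins 51 mm behind the grasp point.
Start: joints at [-62.79, 18.392, -4.016, 83.108, 1.295, 78.541, -3.26], TCP at [0.289, 0.582, 0.223] pointing down, gripper open.
Joint ranges: [-163.93, 163.93], [-17.29, 119.83], [-79.2, 71.16], [3.27, 140.29], [-89.18, 269.18], [5.43, 117.66], [-154.24, 154.24]. Speed limits (degrees/s): [147.25, 147.25, 180, 180, 180, 180, 180].

INTERFACE

Orientations are given as [roll, pitch, yaw] about the fixed x, y, z axes, in that order (R = Rz(yaw) Ry(pitch) Rx(roll)).
In Python, from cell import * gives the robot as it stands.
- The arm moves only by the tool arm_command, never from a script. Its argument "targets" is a list that holds one entry, the list of rows, each a list of 7 numbers: the shift along the tool's x, y, z in m, then the turn, a rotation vector about the tool's x, y, z in degrees, then the gripper's target within -1 to 1 (shut at 1, half-way at 0, fully open at -1). In form: [[[tx, ty, tz, rx, ry, rz, claw], ...]]. A call has 1 to 10 rows; each row is the pose to reach, as a shift and turn from the pose commanded when the call began, along the tool's axes at that moment; what a row does not reach only later rows make up. A row lasts 1/10 s, in which the tool goes at most 50 mm and 8.59 degrees, less where a joint would pass 70% of its speed; a pose out of reach is approached as far as the arm can. A call with a gripper value outside its range is refused whole. The fingers move at their own pace and stop on an object; "newtons" is the grip in N (left out, the last holds). Time passes only in rows, so rows that repeat a pose let the fingers close. It gives the time, the measured TCP pose, the force and the opening at its end, in the units of the state.
- get_obs(): the state, without advancing time (a new reading comes with each control period).
- read_camera(name): name is "scene" or "top" or "wrist"; returns a dict with "img" (400x640x3 uint8, red, green, blue), "z_map" (400x640 float32, m along the optical axis (not along the pixel's ray), 0 where there is no reading), "K" (3x3 intrinsics, pixels), "origin" and "attitude" of the camera in the world. Camera axes: x right, y down, z forward; pixel columns grow to the right and rows downward; lengths in m; the calibration is good to about 2 mm. A picture is of the moment at which its call begins.
- sign_off(): hands the job in, once; it reports no verdict.
Trained networks look in the newest picture that a camera, given by its name, has taken for a name from the list of things; names that differ only in an ending like _2 or _b are one class to them, and where a whole thing is asked for, a point or a joint stands for the part that bears it (a point fixed in the world has none). Each returns a list of dicts, best first, with "conf" (0 to 1); they miss things now and then, are a little off and sometimes report something else, mostly with a low value. They report only what shows in the picture. A call takes as long as a camera call.
- search_frame(thing, camera): "position" ([column, row] in pixels, amid what is visible of it).
The state is a dict: "time_s": time; "qpos": joint angles; "joint_velocities": joint speeds; "effort": joint torques, N m; "tool_pos": TCP position; "tool_rot": TCP orientation; "force": force on the tool from outside, world axes, zero at the start; "wrist_torque": the same for the moment, N m; "grip_width": finger opening in m.
Only numpy, scipy, OpenCV 4.12 (cv2) and the standard library are available. Lean on these libraries where they do the work, as an engineer would, in place of code of your own. Each camera call takes 0.05 s, during which the arm holds its last target.

TASK

Loosen the hexagonal lock ring on the hanger bracket until it runs free, turn the bar-shaped adjuster above it until the headphone hanger's nose points straight at the curled hook (not the plain post), then tighten the lock ring again by feel so that it is firm but not forced. Move the hanger only with the adjuster, never by pushing it, leave the other things on the console where they are, and let go at the end.

Things in the scene. Friction and masses are not known exactly. Their poses are not given: they have to be found in the camera images.
- bracket: Fixed grey bracket. Origin on the console under the vertical axis shared by lock ring and adjuster; x points to the rear (away from the robot at yaw 0), z up. Housing 100 x 100 mm about the origin, top 45 mm above the console; behind it a 12 mm high foot (x 40 to 200 mm, 200 mm wide) with two 60 mm high uprights at x 85, y +-90 mm carrying the slide bar.
- ring_grip (a point): Centre of the steel hexagonal lock ring, on the vertical axis, 60 mm above the console. The ring is 50 mm across its parallel flats (each flat 29 mm wide), from 47 to 73 mm above the console. The point's axes turn with the ring; one pair of flats faces this point's +y and -y, the others are at 60 degrees. When feeling it, compare torque readings taken the same way (all while turning, or all just after stopping), as the drag can stay wound up in the arm.
- lock_ring (a joint): Angle of the lock ring (rad), positive counterclockwise seen from above, which loosens; clockwise tightens. Starts tight within 0.06 of 0, free after about 0.5, end of travel 1.8. Loosen by about 1.15: the clamping flange rises or sinks on its thread when the adjuster turns, which moves the angle where the ring bites by up to 0.5 either way, so the old angle is wrong afterwards and must be felt.
- adjuster_grip (a point): Centre of the adjuster's upright aluminium grip bar, on the same vertical axis, 93 mm above the console. The bar is 36 mm long along this point's x, 13 mm thick along its y and 30 mm high (78 to 108 mm above the console); the ring's top is just below it, at 73 mm. Fingers that straddle the lock ring pass beside it.
- adjuster (a joint): Angle of the adjuster (rad), positive counterclockwise seen from above, range -1.8 to 1.8, starts at 0. Turning it counterclockwise carries the hanger 20 mm per rad towards the bracket's +y, clockwise towards -y. Drag 0.06 N m when the ring is free; clamped by strong friction while the ring is tight: forcing it then also overloads the clamp.
- hanger_nose (a point): Rear tip of the black plastic hanger's 6 mm wide nose, 158 mm behind the bracket's axis and 56 mm above the console; the hanger slides along the bracket's y.
- hook: The curled steel hook: a 6 mm rod standing 180 mm behind the bracket's axis (about 22 mm behind the nose's path), 80 mm high, its upper end curling to the rear. Origin at the rod's foot, on the bracket foot 12 mm above the console; axes parallel to the bracket's. It stands 21 to 28 mm to the left or right of the nose's start; the nose is lined up when it has the rod's own position along the bracket's y.
- post: The plain steel post, 46 mm high with a flat 20 mm disc on top, on the other side: not the goal. Fixed. Origin at its foot.
- hanger: The black plastic hanger on its carriage, 36 mm wide, 34 to 79 mm above the console, x 68 to 158 mm behind the bracket's axis. Not to be pushed. This pose's position is on the console, under the adjuster's axis, shifted along the bracket's y with the hanger.
- washer: Spring washer hidden in the housing, pressed on the adjuster's flange by the ring. Free, the ring turns against a steady drag of about 0.38 N m and stays where it is left; once it bites, the torque rises by about 0.5 N m per rad. Firm is 0.2 N m above the drag (0.14 to 0.27 will do); over 0.3 is forced. Clamping force: 200 N per N m above the drag.
- remote: Bystander, to be left alone: white remote, 150 x 42 x 18 mm, origin under its centre.
- votive: Bystander, to be left alone: glass votive holder, 68 mm wide, 62 mm high, origin under its centre.
- frog: Bystander, to be left alone: green ceramic frog, 80 mm long, 66 mm high, origin under its centre.
- tin: Bystander, to be left alone: round steel tin, 76 mm wide, 50 mm high, origin under its centre.
- notebook: Bystander, to be left alone: closed card-bound notebook, 140 x 100 x 14 mm, origin under its centre.
- jar: Bystander, to be left alone: amber glass jar with a steel cap, 56 mm wide, 75 mm high, origin under its centre.

How it is judged (in metres and radians):
On the way, in this order (a step that is already met when the one before it is completed fails the run):
1. the lock ring is loosened until it no longer clamps the adjuster (contact force between washer and anything else below 1 N), for 0.2 s.
2. with the ring loose, the hanger's nose is brought in line with the curled hook (within 3 mm) (y of hanger_nose in the frame of hook between -0.003 and 0.003 m and contact force between washer and anything else below 3 N), for 0.2 s.
3. the lock ring is tightened: it clamps the adjuster with more than 25 N, the nose still in line (y of hanger_nose in the frame of hook between -0.003 and 0.003 m and contact force between washer and anything else above 25 N), for 0.2 s.
At the end, for the whole second after the job is handed in: The hanger's nose is within 3 mm of the curled hook along the bracket's y; the lock ring clamps the adjuster with 25 to 60 N (0.13 to 0.3 N m of ring torque above the drag); ring and adjuster are at rest (all of step 3 and contact force between washer and anything else below 60 N and velocity of joint lock_ring between -0.05 and 0.05 rad/s and velocity of joint adjuster between -0.05 and 0.05 rad/s); the robot touches nothing.
It fails at once if the lock ring is forced: it clamps with more than 60 N (contact force between washer and anything else above 60 N).
It fails at once if the hanger is pushed (more than 3 N from the robot) (contact force between any of the arm, the fingers and hanger above 3 N).
It fails at once if another thing on the console is moved by more than 20 mm (distance of any of remote, votive, frog, tin, notebook, jar from where it was at the start of the episode above 0.02 m).
It also fails if it takes over 72 s, if anything falls off the work surface, if the arm or the gripper's body presses on something with over 40 N, if the wrist force passes 120 N, or if a joint passes its speed limit or range.

## Working session

There is one attempt and no reset: what is moved stays moved. The work goes in short steps, Python scripts to look and compute and a tool call to move; the robot and the scene stay as the last step left them, time stands still between calls to the robot, and variables do not carry over. Pictures are saved under pics/ and viewed, and the job is handed in when it is done.

Besides the shell and the picture viewer there is one more tool, called after "Call:" as a command line: name --argument value ..., lists and objects as JSON in quotes. arm_command: Moves the arm, as the interface text tells. Its arguments: {"type":"object","properties":{"targets":{"type":"array","items":{"type":"array","items":{"type":"array","items":{"type":"number"}}}},"newtons":{"type":"number"}},"required":["targets"]}

```bash
ls; mkdir -p pics; python3 - <<'E'
from cell import *
import cv2,numpy as np
o=get_obs(); print(o)
for n in ["scene","top","wrist"]:
    c=read_camera(n); cv2.imwrite(f"pics/{n}0.png",c["img"][:,:,::-1]); np.savez(f"{n}0.npz",**c)
    print(n,c["K"],c["origin"],c["attitude"])
    for t in ["bracket","ring_grip","adjuster_grip","hook","post","hanger_nose","hanger"]:
        r=search_frame(t,n); print(t,[(x["position"],round(x["conf"],2)) for x in r[:2]])
E
```

```text
pics
{'time_s': 0.0, 'qpos': array([-62.79233858,  18.43944318,  -4.01417253,  83.17380526,
         1.29370845,  78.54306579,  -3.26019761]), 'joint_velocities': array([ 0.00931036,  0.03483273, -0.07693248,  0.05874383,  0.05382018,
       -0.07913072,  0.0475417 ]), 'effort': array([-1.33203953e-04, -4.91287780e+01, -4.03677206e-01, -3.12541258e+01,
       -6.38577249e-02,  4.34627803e-02,  1.73637741e-04]), 'tool_pos': array([0.28881385, 0.58168566, 0.22146661]), 'tool_rot': array([-1.79888853e+02,  4.99697352e-03,  1.53600324e+02]), 'force': array([ 0.06888802, -0.17003967, -0.24730686]), 'wrist_torque': array([-0.04395361, -0.01061627, -0.00178691]), 'grip_width': 0.08688427429893843}
scene [[405.41175741   0.         317.84345612]
 [  0.         405.41175741 197.36412735]
 [  0.           0.           1.        ]] [0.9015469  0.34564606 0.89342892] [-147.06611899    0.19206243  133.97462912]
bracket [([486.4, 265.3], 0.39)]
ring_grip [([325.6, 210.8], 0.57), ([292.7, 233.6], 0.19)]
adjuster_grip [([324.8, 198.1], 0.64)]
hook [([253.5, 241.2], 0.66)]
post []
hanger_nose [([288.8, 228.4], 0.87)]
hanger [([289.7, 228.6], 0.61)]
top [[498.14345258   0.         317.30716813]
 [  0.         498.14345258 202.99161461]
 [  0.           0.           1.        ]] [ 0.29992619 -0.02486051  1.52300005] [-171.78156907   -0.3108779   -90.31279037]
bracket [([314.3, 175.1], 0.93)]
ring_grip [([310.5, 204.5], 0.66)]
adjuster_grip [([309.9, 196.6], 0.55)]
hook [([327.5, 145.2], 0.52), ([317.1, 166.3], 0.2)]
post []
hanger_nose [([317.1, 169.0], 0.54)]
hanger [([308.4, 203.5], 0.28)]
wrist [[359.35099143   0.         321.90817462]
 [  0.         359.35099143 202.77213449]
 [  0.           0.           1.        ]] [0.21939816 0.61853149 0.38473857] [ 1.63130406e+02 -2.42037495e-02  6.36785376e+01]
bracket []
ring_grip []
adjuster_grip []
hook []
post []
hanger_nose [([153.7, 272.9], 0.72)]
hanger []
```

```bash
python3 - <<'E'
import cv2
im=cv2.imread("pics/scene0.png");cv2.imwrite("pics/s_crop.png",cv2.resize(im[140:320,180:420],None,fx=3.3,fy=3.3,interpolation=cv2.INTER_CUBIC)[:600,:800])
im=cv2.imread("pics/top0.png");cv2.imwrite("pics/t_crop.png",cv2.resize(im[120:240,250:380],None,fx=5,fy=5,interpolation=cv2.INTER_CUBIC))
E
```

```text
(no output)
```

View pics/scene0.png

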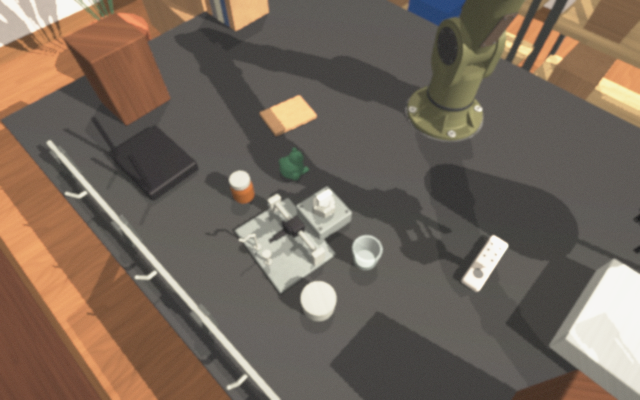

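View pics/top0.png

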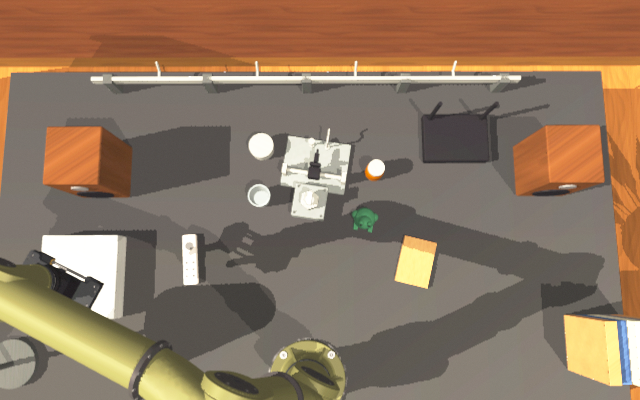

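View pics/s_crop.png

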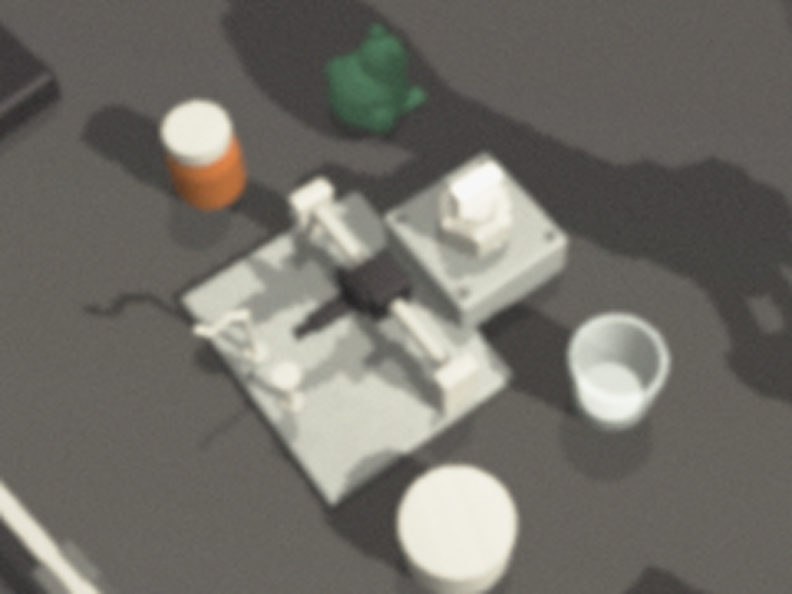

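View pics/t_crop.png

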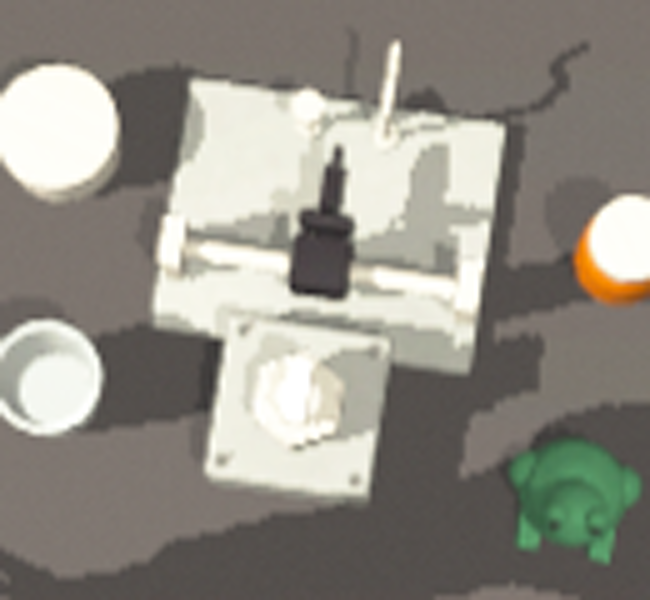

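```bash
cat > h.py <<'E'
import numpy as np, cv2
from scipy.spatial.transform import Rotation as R
def rot(a): return R.from_euler('xyz',a,degrees=True).as_matrix()
def cloud(c):
    z=c["z_map"];K=c["K"];v,u=np.mgrid[:z.shape[0],:z.shape[1]]
    p=np.stack([(u-K[0,2])/K[0,0]*z,(v-K[1,2])/K[1,1]*z,z],-1)
    P=p@rot(c["attitude"]).T+c["origin"]; P[z<=0]=np.nan; return P
def atz(c,uv,z):
    K=c["K"];d=rot(c["attitude"])@np.array([(uv[0]-K[0,2])/K[0,0],(uv[1]-K[1,2])/K[1,1],1]);return c["origin"]+d*(z-c["origin"][2])/d[2]
def proj(c,P):
    K=c["K"];p=(np.atleast_2d(P)-c["origin"])@rot(c["attitude"]);return np.c_[K[0,0]*p[:,0]/p[:,2]+K[0,2],K[1,1]*p[:,1]/p[:,2]+K[1,2]]
def rect(P,lo,hi,xy,r):
    m=(P[...,2]>lo)&(P[...,2]<hi)&(np.hypot(P[...,0]-xy[0],P[...,1]-xy[1])<r)
    q=P[m][:,:2].astype(np.float32); return cv2.minAreaRect(q*1000),len(q),P[m].mean(0)
E
python3 - <<'E'
from h import *
for n in ["top","scene"]:
    c=dict(np.load(n+"0.npz"));P=cloud(c)
    if n=="top": xy=atz(c,(310,200),.06)[:2]
    print(n,xy)
    print(rect(P,.037,.053,xy,.075)); print(rect(P,.005,.018,xy+[.1,0],.14)); print(rect(P,.066,.074,xy,.04));print(rect(P,.098,.115,xy,.04))
    print(rect(P,.03,.12,xy,.03))
c=dict(np.load("top0.npz"))
print("hook",atz(c,(250+385/5,120+135/5),.012),atz(c,(250+393/5,120+45/5),.092))
print("nose",atz(c,(250+338/5,120+150/5),.056))
print("post",atz(c,(250+307/5,120+107/5),.06))
E
```

```text
top [ 0.52026265 -0.01230042]
(((532.5671997070312, -12.259536743164062), (99.71013641357422, 121.37503814697266), 80.89209747314453), 819, array([ 0.52034322, -0.01091689,  0.04517315]))
(((626.6929321289062, -12.618118286132812), (277.2425537109375, 263.575439453125), 82.51468658447266), 2520, array([ 0.64472324, -0.02716783,  0.01147421]))
(((521.931396484375, -10.914632797241211), (50.20677947998047, 54.43062210083008), 89.64901733398438), 93, array([ 0.52122096, -0.0105397 ,  0.07130951]))
(((521.7216186523438, -10.542121887207031), (12.844263076782227, 35.54888153076172), 80.35910034179688), 57, array([ 0.52189797, -0.01067183,  0.10756354]))
(((520.4705200195312, -13.696859359741211), (56.92021942138672, 57.35578536987305), 89.40766906738281), 321, array([ 0.51708416, -0.01246793,  0.0746938 ]))
scene [ 0.52026265 -0.01230042]
(((532.5347290039062, -6.618999481201172), (101.10144805908203, 118.74115753173828), 81.28028106689453), 1027, array([0.53186625, 0.00175118, 0.04468285]))
(((613.3225708007812, -20.20702362060547), (201.09283447265625, 254.1292724609375), 80.54827880859375), 3858, array([ 0.65256161, -0.01673791,  0.01201058]))
(((526.7703857421875, -1.5509414672851562), (46.172733306884766, 50.01483154296875), 48.56875228881836), 105, array([0.53067812, 0.00335803, 0.07198433]))
(((523.0630493164062, -5.457507133483887), (15.016419410705566, 35.91386795043945), 85.04804229736328), 101, array([ 0.52476453, -0.00492435,  0.10610428]))
(((526.26318359375, -6.338008880615234), (42.22929763793945, 59.02332305908203), 43.60101318359375), 394, array([ 0.5294881 , -0.00414401,  0.08093723]))
hook [ 0.69423512 -0.06541261  0.012     ] [ 0.72817963 -0.06846452  0.092     ]
nose [ 0.67355687 -0.03574513  0.056     ]
post [ 0.69927543 -0.01713174  0.06      ]
```

```bash
cat >> h.py <<'E'
def delta(o,pos,yaw):
    M=rot(o["tool_rot"]);T=rot([180,0,yaw])
    s=M.T@(np.array(pos)-o["tool_pos"]);w=R.from_matrix(M.T@T).as_rotvec(degrees=True)
    print("shift",s.round(4),"turn",w.round(2))
E
python3 -c "
from h import *;from cell import *
delta(get_obs(),[.52,-.011,.22],171)"
```

```text
shift [-0.4706 -0.4287  0.0026] turn [  0.    0.  -17.4]
```

Call:
arm_command --targets '[[[-0.047,-0.043,0,0,0,-1.7,-1],[-0.08,-0.073,0,0,0,-3.4,-1],[-0.115,-0.105,0,0,0,-5,-1],[-0.15,-0.137,0,0,0,-6.7,-1],[-0.187,-0.17,0,0,0,-8,-1],[-0.224,-0.204,0,0,0,-9,-1],[-0.261,-0.238,0,0,0,-10,-1],[-0.298,-0.272,0,0,0,-12,-1],[-0.335,-0.305,0,0,0,-14,-1],[-0.37,-0.337,0,0,0,-16,-1]]]'

```text
time_s: 2.2
tool_pos: [0.4709, 0.1143, 0.223]
tool_rot: [179.9, 0.1, 169.7]
force: [0.6, 0.7, 0.3]
grip_width: 0.0872
```

Call:
arm_command --targets '[[[-0.035,-0.032,0,0,0,-0.5,-1],[-0.065,-0.06,0,0,0,-1,-1],[-0.09,-0.082,0,0,0,-1.4,-1],[-0.1,-0.092,0,0,0,-1.4,-1],[-0.1,-0.092,0,0,0,-1.4,-1],[-0.1,-0.092,0,0,0,-1.4,-1]]]'

```text
time_s: 2.8
tool_pos: [0.5516, 0.0094, 0.2224]
tool_rot: [179.9, -0.1, 171.1]
force: [-0.1, 0.0, -0.2]
grip_width: 0.0872
```

```bash
cat > look.py <<'E'
import sys
from cell import *
from h import *
n=sys.argv[1]
o=get_obs();print(o["time_s"],o["tool_pos"].round(4),o["tool_rot"].round(2),o["qpos"].round(1))
for cam in sys.argv[2:]:
    c=read_camera(cam);np.savez(f"{cam}{n}.npz",**c);cv2.imwrite(f"pics/{cam}{n}.png",c["img"][:,:,::-1])
    for t in ["hook","hanger_nose","ring_grip","adjuster_grip"]:
        r=search_frame(t,cam); print(t,[(x["position"],round(x["conf"],2)) for x in r[:2]])
E
python3 look.py 1 wrist top
```

```text
2.8 [0.5516 0.0094 0.2224] [ 1.7995e+02 -6.0000e-02  1.7107e+02] [-26.7   6.4  24.9  98.2  -2.9  76.1  79.9]
hook [([307.8, 146.9], 0.64), ([273.2, 350.2], 0.6)]
hanger_nose [([296.5, 250.0], 0.58)]
ring_grip [([308.1, 145.4], 0.95)]
adjuster_grip [([296.8, 157.6], 0.63)]
hook [([329.9, 136.8], 0.58)]
hanger_nose []
ring_grip []
adjuster_grip []
```

View pics/wrist1.png

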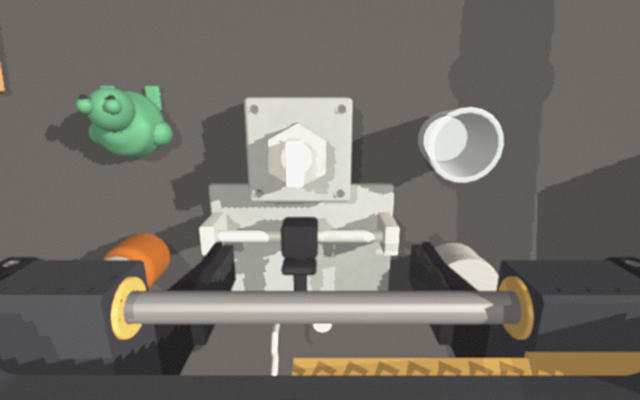

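```bash
python3 - <<'E'
from h import *
for n in ["wrist"]:
    c=dict(np.load(n+"1.npz"));P=cloud(c);print(c["origin"],c["attitude"])
    xy=np.array([.5215,-.0105])
    print(rect(P,.043,.047,xy,.072)); print(rect(P,.069,.075,xy,.033));print(rect(P,.104,.112,xy,.03))
    im=c["img"];cv2.imwrite("pics/w1c.png",cv2.resize(im[90:290,200:400],None,fx=3,fy=3,interpolation=cv2.INTER_CUBIC)[:,:,::-1])
    # ring top points: hexagon angle fit by support width
    m=(P[...,2]>.069)&(P[...,2]<.075)&(np.hypot(P[...,0]-xy[0],P[...,1]-xy[1])<.033)
    q=P[m][:,:2]
    for a in range(-20,41,2):
        ws=[np.ptp(q@[np.cos(np.radians(a+81+k)),np.sin(np.radians(a+81+k))])*1000 for k in (0,60,120)]
        print(a,np.round(ws,1))
E
```

```text
[0.47467364 0.02232894 0.38456045] [ 1.63193067e+02 -7.86120088e-02  8.11469385e+01]
(((532.32763671875, -9.198444366455078), (98.63099670410156, 118.67530822753906), 80.85363006591797), 7512, array([ 0.5191944 , -0.00634282,  0.04480127]))
(((523.1848754882812, -7.59150505065918), (49.5733642578125, 56.66870880126953), 79.33413696289062), 1517, array([ 0.51954718, -0.00645621,  0.07364013]))
(((522.85107421875, -7.767755508422852), (12.84788990020752, 35.87963104248047), 80.3690185546875), 753, array([ 0.52220829, -0.00735778,  0.10758517]))
-20 [55.3 55.5 55.7]
-18 [54.9 55.1 55.3]
-16 [54.4 54.7 54.9]
-14 [53.9 54.2 54.4]
-12 [53.3 53.6 53.8]
-10 [52.6 52.9 53.2]
-8 [51.9 52.2 52.5]
-6 [51.1 51.5 51.8]
-4 [50.2 50.7 51. ]
-2 [49.6 50.2 50.3]
0 [50.3 50.7 50.5]
2 [51.  51.6 51.3]
4 [51.8 52.4 52.1]
6 [52.5 53.1 52.8]
8 [53.2 53.7 53.5]
10 [53.7 54.3 54.1]
12 [54.3 54.9 54.7]
14 [54.7 55.3 55.1]
16 [55.1 55.7 55.5]
18 [55.5 56.  55.9]
20 [55.7 56.3 56.2]
22 [56.  56.5 56.4]
24 [56.2 56.6 56.5]
26 [56.3 56.7 56.6]
28 [56.3 56.7 56.6]
30 [56.3 56.6 56.5]
32 [56.3 56.5 56.4]
34 [56.2 56.3 56.2]
36 [56.  56.2 55.9]
38 [55.8 55.9 55.6]
40 [55.5 55.7 55.3]
```

View pics/w1c.png

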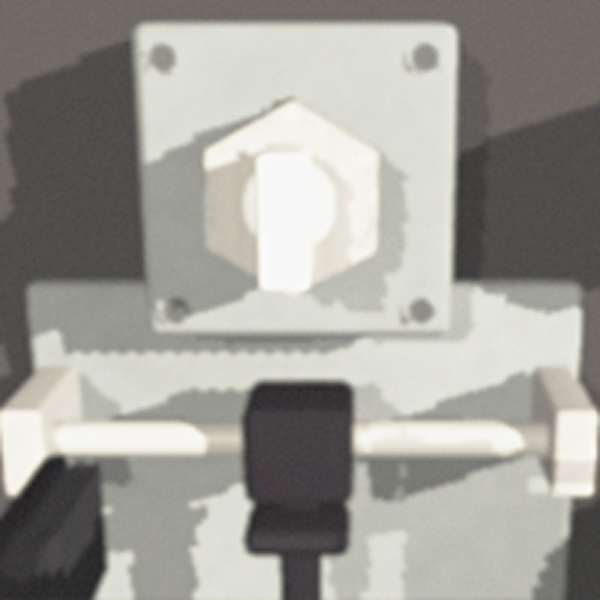

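```bash
python3 -c "
from h import *;from cell import *
delta(get_obs(),[.5225,-.009,.15],110.5)"
```

```text
shift [ 0.0266 -0.0215  0.0727] turn [2.000e-02 0.000e+00 6.052e+01]
```

Call:
arm_command --targets '[[[0.01,-0.008,0.02,0,0,8,-1],[0.02,-0.016,0.04,0,0,16,-1],[0.0266,-0.0215,0.06,0,0,24,-1],[0.0266,-0.0215,0.072,0,0,32,-1],[0.0266,-0.0215,0.072,0,0,40,-1],[0.0266,-0.0215,0.072,0,0,48,-1],[0.0266,-0.0215,0.072,0,0,56,-1],[0.0266,-0.0215,0.072,0,0,60.5,-1],[0.0266,-0.0215,0.072,0,0,60.5,-1],[0.0266,-0.0215,0.072,0,0,60.5,-1]]]'

```text
time_s: 4.3
tool_pos: [0.5226, -0.0093, 0.1506]
tool_rot: [180.0, -0.0, 110.6]
force: [-1.1, 0.5, 0.4]
grip_width: 0.0871
```

```bash
python3 look.py 2 wrist; python3 - <<'E'
from h import *
c=dict(np.load("wrist2.npz"));P=cloud(c)
xy=np.array([.5225,-.009])
print(rect(P,.104,.112,xy,.03));print(rect(P,.043,.047,xy,.072))
from cell import *
delta(get_obs(),[.5225,-.009,.049],110.5)
E
```

```text
4.3 [ 0.5226 -0.0093  0.1506] [179.99  -0.   110.62] [-28.8   5.7  28.7 107.5  -3.   67.5  21.5]
hook []
hanger_nose [([407.8, 253.3], 0.79)]
ring_grip [([321.0, 191.8], 0.91)]
adjuster_grip [([321.6, 218.6], 0.57)]
(((523.1009521484375, -7.135388374328613), (13.293776512145996, 36.1668815612793), 80.78596496582031), 1211, array([ 0.5224984 , -0.00637443,  0.10752849]))
(((532.6958618164062, -8.492843627929688), (98.6663589477539, 119.08610534667969), 81.20682525634766), 10274, array([ 0.52074703, -0.00079066,  0.04480446]))
shift [0.0004 0.     0.1016] turn [ 0.01 -0.    0.03]
```

View pics/wrist2.png

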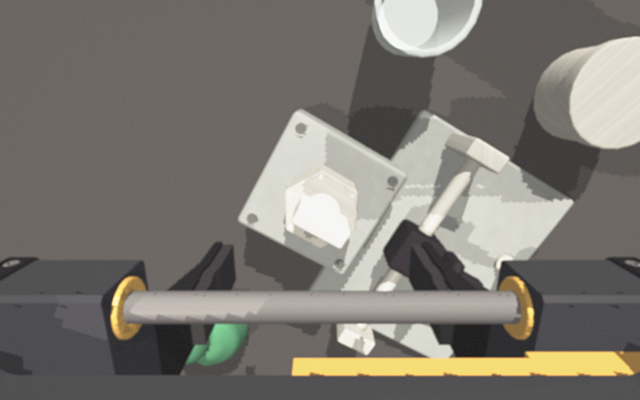

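Call:
arm_command --targets '[[[0.001,0,0.03,0,0,0,-1],[0.001,0,0.06,0,0,0,-1],[0.001,0,0.085,0,0,0,-1],[0.001,0,0.098,0,0,0,-1],[0.001,0,0.1,0,0,0,-1],[0.001,0,0.1,0,0,0,-1],[0.001,0,0.1,0,0,0,-1]]]'

```text
time_s: 5.25
tool_pos: [0.5234, -0.0084, 0.0519]
tool_rot: [179.9, 0.0, 110.5]
force: [0.4, -0.3, 0.6]
grip_width: 0.0869
```

```bash
cat > st.py <<'E'
from cell import *
o=get_obs();print(o["time_s"],"pos",o["tool_pos"].round(4),o["tool_rot"].round(2),"F",o["force"].round(2),"T",o["wrist_torque"].round(3),"g",round(o["grip_width"],4),"eff",o["effort"].round(2),"j7",o["qpos"].round(1)[-1])
E
python3 st.py
```

```text
5.25 pos [ 0.5234 -0.0084  0.0519] [1.7986e+02 3.0000e-02 1.1050e+02] F [ 0.4  -0.32  0.63] T [-0.071 -0.005 -0.041] g 0.0869 eff [-1.000e-02 -3.391e+01  3.150e+00 -2.585e+01 -4.000e-02  8.000e-02
  0.000e+00] j7 24.7
```

Call:
arm_command --targets '[[[0,0,0.0025,0,0,0,-1],[0,0,0.0025,0,0,0,-0.6],[0,0,0.0025,0,0,0,1],[0,0,0.0025,0,0,0,1],[0,0,0.0025,0,0,0,1],[0,0,0.0025,0,0,0,1],[0,0,0.0025,0,0,0,1]]]' --newtons 8

```text
time_s: 5.95
tool_pos: [0.5215, -0.0087, 0.048]
tool_rot: [-179.9, -0.0, 110.5]
force: [-2.8, -0.5, 1.3]
grip_width: 0.05
```

```bash
python3 st.py
```

```text
5.95 pos [ 0.5215 -0.0087  0.048 ] [-1.7991e+02 -2.0000e-02  1.1048e+02] F [-2.84 -0.51  1.31] T [-0.19   0.556 -0.064] g 0.05 eff [ -0.21 -33.9    3.03 -26.74  -0.08  -0.58   0.09] j7 24.8
```

Call:
arm_command --targets '[[[0,-0.002,-0.001,0,0,0,1],[0,-0.002,-0.001,0,0,0,1],[0,-0.002,-0.001,0,0,-2,1],[0,-0.002,-0.001,0,0,-6,1],[0,-0.002,-0.001,0,0,-11,1],[0,-0.002,-0.001,0,0,-16,1]]]' --newtons 50

```text
time_s: 6.55
tool_pos: [0.5215, -0.0086, 0.0481]
tool_rot: [179.9, 0.1, 126.7]
force: [8.4, 2.3, -11.1]
grip_width: 0.0497
```

```bash
python3 st.py
```

```text
6.55 pos [ 0.5215 -0.0086  0.0481] [1.7988e+02 1.0000e-01 1.2669e+02] F [  8.37   2.29 -11.14] T [-0.139 -0.949 -0.326] g 0.0497 eff [ -0.06 -39.33   4.05 -26.54   0.33   2.1   -0.53] j7 40.4
```

Call:
arm_command --targets '[[[0,0,0.001,0,0,-6,1],[0,0,0.001,0,0,-12,1],[0,0,0.001,0,0,-18,1],[0,0,0.001,0,0,-24,1],[0,0,0.001,0,0,-30,1],[0,0,0.001,0,0,-36,1],[0,0,0.001,0,0,-42,1],[0,0,0.001,0,0,-47,1],[0,0,0.001,0,0,-51,1],[0,0,0.001,0,0,-51,1]]]'

```text
time_s: 7.55
tool_pos: [0.5217, -0.0084, 0.0481]
tool_rot: [180.0, 0.2, 177.6]
force: [4.7, 3.0, -5.8]
grip_width: 0.0499
```

```bash
python3 st.py
```

```text
7.55 pos [ 0.5217 -0.0084  0.0481] [1.7998e+02 1.7000e-01 1.7759e+02] F [ 4.66  3.   -5.79] T [-0.049 -0.946  0.294] g 0.0499 eff [ 1.830e+00 -3.778e+01  3.970e+00 -2.523e+01  1.000e-01  1.650e+00
  3.000e-02] j7 89.9
```

Call:
arm_command --targets '[[[0,0,0,0,0,0,-0.6],[0,0,0,0,0,0,-0.6],[0,0,0,0,0,0,-0.6],[0,0,0,0,0,0,-0.6],[0,0,-0.012,0,0,3,-0.6],[0,0,-0.028,0,0,6.8,-0.6],[0,0,-0.028,0,0,6.8,-0.6],[0,0,-0.028,0,0,6.8,-0.6]]]'

```text
time_s: 8.35
tool_pos: [0.5204, -0.0091, 0.076]
tool_rot: [180.0, 0.0, 170.8]
force: [-0.8, -0.1, 0.4]
grip_width: 0.0697
```

```bash
python3 st.py; python3 look.py 3 wrist scene
```

```text
8.35 pos [ 0.5204 -0.0091  0.076 ] [1.7998e+02 3.0000e-02 1.7078e+02] F [-0.78 -0.14  0.37] T [0.011 0.009 0.032] g 0.0697 eff [ 1.000e-02 -3.527e+01  2.130e+00 -2.778e+01  5.000e-02  5.000e-02
 -4.000e-02] j7 82.5
8.35 [ 0.5204 -0.0091  0.076 ] [1.7998e+02 3.0000e-02 1.7078e+02] [-21.1  10.   20.9 111.9  -4.2  58.7  82.5]
hook []
hanger_nose [([321.7, 347.0], 0.68)]
ring_grip [([321.8, 231.7], 0.84)]
adjuster_grip [([323.7, 264.5], 0.93)]
hook []
hanger_nose [([293.5, 227.4], 0.72)]
ring_grip [([484.5, 265.5], 0.6), ([323.0, 211.4], 0.59)]
adjuster_grip [([320.7, 202.7], 0.37)]
```

View pics/wrist3.png

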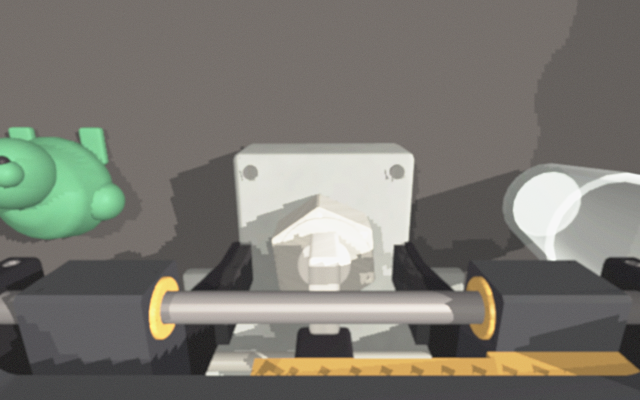

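View pics/scene3.png

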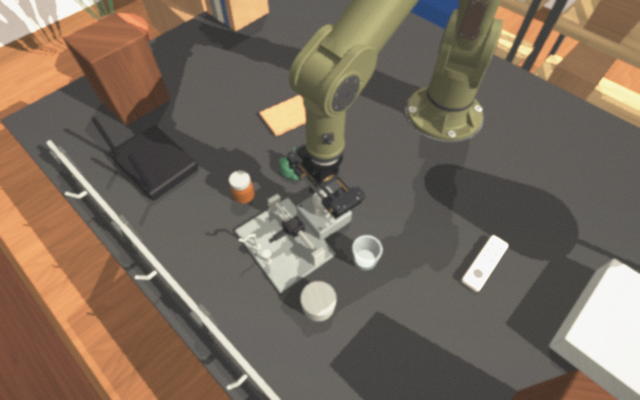

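```bash
cat >> h.py <<'E'
def B(p,axis,yaw=-9.1):
    y=np.radians(yaw);return np.array([axis[0]+np.cos(y)*p[0]-np.sin(y)*p[1],axis[1]+np.sin(y)*p[0]+np.cos(y)*p[1],p[2]])
E
python3 - <<'E'
from h import *
for n,ax,(r0,r1,c0,c1),f in [("top",(.5217,-.0107),(125,205,280,360),8),("scene",(.5230,-.0055),(190,270,225,345),6)]:
    c=dict(np.load(n+"0.npz"));P=cloud(c)
    if n=="scene":
        xy=np.array(ax); print(rect(P,.104,.112,xy,.03),rect(P,.043,.047,xy,.072))
    im=cv2.resize(c["img"][r0:r1,c0:c1,::-1],None,fx=f,fy=f,interpolation=cv2.INTER_CUBIC)
    def px(p): 
        q=proj(c,B(p,ax))[0]; return (int((q[0]-c0+.5)*f),int((q[1]-r0+.5)*f))
    for y,col in [(-.020,(0,0,255)),(-.025,(0,255,0)),(-.030,(255,0,0))]:
        cv2.line(im,px((.18,y,.012)),px((.18,y,.092)),col,1)
    cv2.line(im,px((.1,0,.056)),px((.158,0,.056)),(0,0,255),1)
    cv2.circle(im,px((0,0,.108)),3,(0,0,255),-1)
    cv2.circle(im,px((0,0,.073)),3,(255,0,0),-1)
    cv2.imwrite(f"pics/{n}_ov.png",im)
E
```

```text
(((523.0509033203125, -5.456447601318359), (15.016419410705566, 35.88935089111328), 85.04804229736328), 82, array([ 0.52398343, -0.00553274,  0.10747426])) (((533.0557250976562, -6.598453521728516), (100.66450500488281, 116.65123748779297), 80.7564468383789), 716, array([ 5.31205850e-01, -2.90567558e-04,  4.50121792e-02]))
```

View pics/top_ov.png

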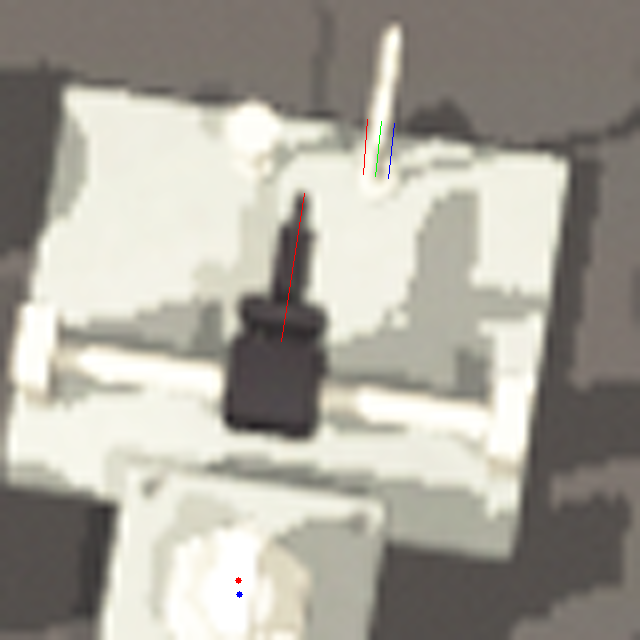

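View pics/scene_ov.png

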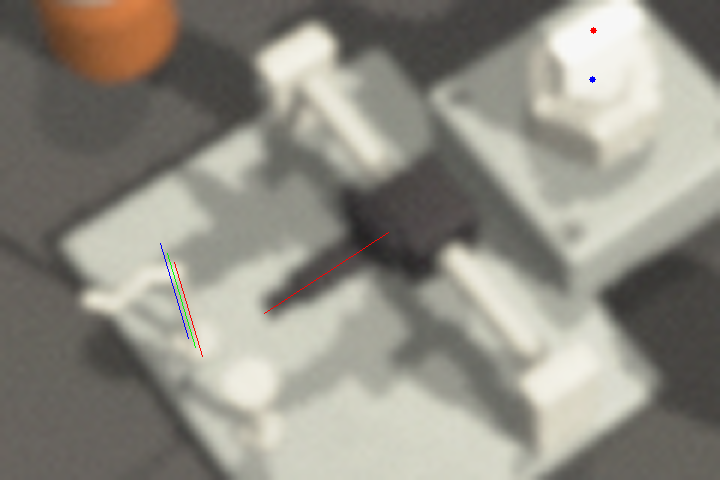

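Call:
arm_command --targets '[[[-0.001,0,0,0,0,0,1],[-0.001,0,0,0,0,0,1],[-0.001,0,0,0,0,0,1],[-0.001,0,0,0,0,0,1],[-0.001,0,0,0,0,0,1],[-0.001,0,0,0,0,0,1],[-0.001,0,0,0,0,0,1]]]' --newtons 15

```text
time_s: 9.55
tool_pos: [0.5213, -0.0093, 0.0761]
tool_rot: [180.0, 0.0, 170.7]
force: [-0.2, -0.0, 0.3]
grip_width: 0.0218
```

```bash
python3 st.py
```

```text
9.55 pos [ 0.5213 -0.0093  0.0761] [180.    0.  170.7] F [-0.18 -0.03  0.34] T [ 0.034 -0.023 -0.007] g 0.0218 eff [-0.000e+00 -3.471e+01  2.040e+00 -2.717e+01  3.000e-02  8.000e-02
 -0.000e+00] j7 82.5
```

Still closing; a few more rows.

Call:
arm_command --targets '[[[0,0,0,0,0,0,1],[0,0,0,0,0,0,1],[0,0,0,0,0,0,1],[0,0,0,0,0,0,1]]]' --newtons 20

```text
time_s: 9.95
tool_pos: [0.5215, -0.0084, 0.0761]
tool_rot: [179.9, 0.0, 170.7]
force: [0.3, 3.1, -0.6]
grip_width: 0.0129
```

```bash
python3 st.py
```

```text
9.95 pos [ 0.5215 -0.0084  0.0761] [1.7994e+02 1.0000e-02 1.7073e+02] F [ 0.31  3.05 -0.63] T [ 0.665 -0.137  0.049] g 0.0129 eff [ 1.820e+00 -3.479e+01  3.890e+00 -2.692e+01  1.030e+00  3.000e-01
 -3.000e-02] j7 82.5
```

Call:
arm_command --targets '[[[0,0.0008,0,0,0,5,1],[0,0.0008,0,0,0,12,1],[0,0.0008,0,0,0,19,1],[0,0.0008,0,0,0,26,1],[0,0.0008,0,0,0,33,1],[0,0.0008,0,0,0,40,1],[0,0.0008,0,0,0,47,1],[0,0.0008,0,0,0,54,1],[0,0.0008,0,0,0,61,1],[0,0.0008,0,0,0,66,1]]]'

```text
time_s: 10.95
tool_pos: [0.5214, -0.0085, 0.0761]
tool_rot: [-180.0, 0.0, 104.5]
force: [0.2, 1.8, -0.3]
grip_width: 0.0128
```

Call:
arm_command --targets '[[[0,0,0,0,0,0,1],[0,0,0,0,0,0,1]]]'

```text
time_s: 11.15
tool_pos: [0.5214, -0.0085, 0.0761]
tool_rot: [-180.0, -0.0, 104.8]
force: [-0.7, 1.3, 0.1]
grip_width: 0.013
```

```bash
python3 st.py; python3 look.py 4 scene top; python3 - <<'E'
from h import *
c=dict(np.load("scene4.npz"))
cv2.imwrite("pics/s4c.png",cv2.resize(c["img"][190:270,225:345,::-1],None,fx=6,fy=6,interpolation=cv2.INTER_CUBIC))
c=dict(np.load("top4.npz"))
cv2.imwrite("pics/t4c.png",cv2.resize(c["img"][125:205,280:360,::-1],None,fx=7,fy=7,interpolation=cv2.INTER_CUBIC))
E
```

```text
11.15 pos [ 0.5214 -0.0085  0.0761] [-179.99   -0.    104.81] F [-0.72  1.28  0.12] T [ 0.326  0.036 -0.06 ] g 0.013 eff [ 7.200e-01 -3.331e+01  3.480e+00 -2.709e+01  5.000e-01  2.000e-02
  2.000e-02] j7 17.8
11.15 [ 0.5214 -0.0085  0.0761] [-179.99   -0.    104.81] [-27.2  10.5  27.6 112.   -5.7  58.8  17.8]
hook [([286.4, 220.2], 0.4)]
hanger_nose [([284.7, 220.8], 0.66)]
ring_grip []
adjuster_grip []
hook [([366.6, 219.3], 0.27)]
hanger_nose [([332.5, 155.1], 0.28)]
ring_grip []
adjuster_grip []
```

View pics/s4c.png

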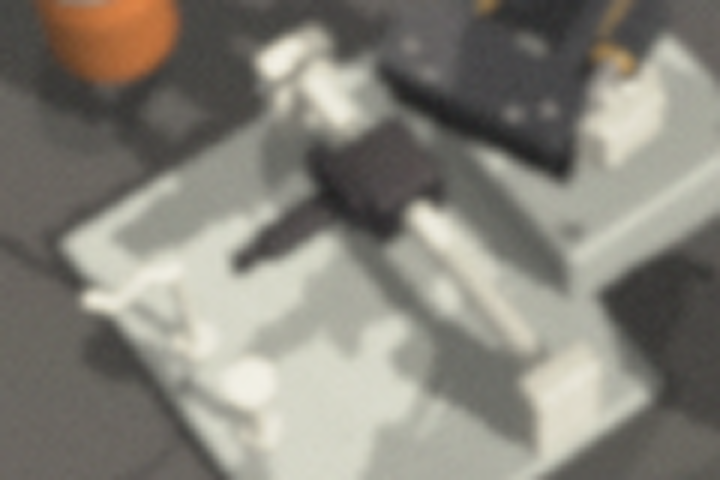

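View pics/t4c.png

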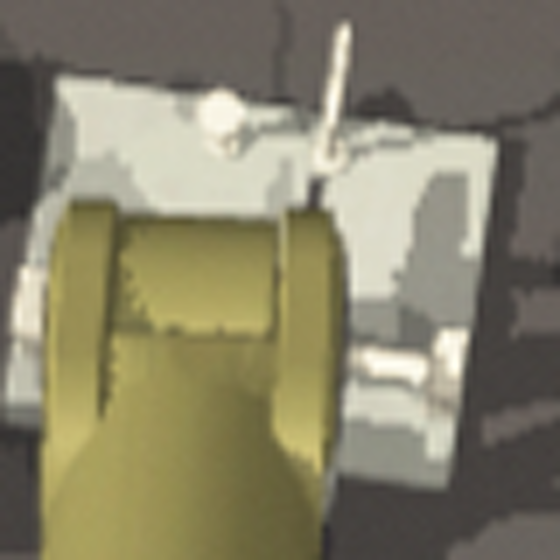

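```bash
python3 - <<'E'
from h import *
def inv(p,ax,yaw=-9.1):
    y=np.radians(yaw);d=p[:2]-np.array(ax);return np.array([np.cos(y)*d[0]+np.sin(y)*d[1],-np.sin(y)*d[0]+np.cos(y)*d[1]])*1000
t=dict(np.load("top4.npz"));ax=(.5217,-.0107)
g=lambda u,v,c0,r0,f:(c0+u/f-.5+.5/f*0,r0+v/f-.5)
print("top nose",inv(atz(t,g(316,190,280,125,7),.056),ax))
for u,v,z in [(330,160,.012),(328,155,.012)]: print("hook foot",inv(atz(t,g(u,v,280,125,7),z),ax))
print("hook curl top end",inv(atz(t,g(344,30,280,125,7),.09),ax))
t0=dict(np.load("top0.npz"))
print("top0 nose",inv(atz(t0,g(302,200,280,125,8),.056),ax),"foot",inv(atz(t0,g(377,183,280,125,8),.012),ax),"end",inv(atz(t0,g(394,32,280,125,8),.09),ax))
s=dict(np.load("scene4.npz"));axs=(.523,-.0055)
s0=dict(np.load("scene0.npz"))
print("scene nose",inv(atz(s,g(240,266,225,190,6),.056),axs),"s0 nose",inv(atz(s0,g(270,307,225,190,6),.056),axs))
print("scene foot",inv(atz(s,g(205,345,225,190,6),.012),axs),"top",inv(atz(s,g(178,272,225,190,6),.09),axs))
P=cloud(s)
for v in range(232,250):
  for u in range(250,266):
    q=P[v,u]; b=inv(q,axs)
    if q[2]>.02 and 165<b[0]<195 and abs(b[1])<40: print((u,v),b.round(1),round(q[2]*1000))
E
```

```text
top nose [152.15311868 -22.51094527]
hook foot [177.71545002 -25.80812808]
hook foot [179.83798054 -24.58525789]
hook curl top end [214.28699413 -24.37407721]
top0 nose [155.27613676   0.56946672] foot [177.65039002 -25.76173168] end [215.20285324 -24.55755037]
scene nose [154.39422683 -22.70390809] s0 nose [154.82859864  -0.8394263 ]
scene foot [176.32680166 -23.70775446] top [180.81022701 -17.03776826]
(250, 234) [185.8 -28.9] 82
(251, 234) [183.9 -27.8] 81
(252, 234) [181.7 -27.7] 79
(253, 234) [179.5 -27.6] 76
(254, 234) [177.6 -26.4] 76
(250, 235) [187.3 -25.9] 83
(251, 235) [185.3 -25.3] 82
(252, 235) [183.6 -23.8] 82
(253, 235) [181.1 -24.4] 78
(254, 235) [178.6 -25.3] 74
(250, 236) [188.7 -23.7] 83
(251, 236) [186.  -25.3] 78
(252, 236) [184.2 -23.8] 78
(253, 236) [181.9 -24.1] 75
(254, 236) [179.4 -24.9] 71
(253, 237) [182.5 -24.2] 70
(254, 237) [180.3 -24.1] 68
(255, 237) [178.1 -24. ] 66
(253, 238) [182.8 -25.7] 63
(254, 238) [180.8 -24.7] 63
(255, 238) [179.  -23.3] 63
(254, 239) [181.8 -23.7] 60
(255, 239) [179.3 -24.2] 57
(254, 240) [182.1 -24.8] 54
(255, 240) [179.9 -24.5] 52
(256, 240) [177.6 -24.6] 49
(254, 241) [182.4 -26.1] 47
(255, 241) [181.  -23.1] 50
(256, 241) [178.3 -24.6] 45
(255, 242) [181.3 -24.4] 43
(256, 242) [179.1 -24.1] 41
(255, 243) [181.8 -24.9] 38
(256, 243) [179.9 -23.7] 38
(255, 244) [182.6 -24.5] 34
(256, 244) [180.6 -23.7] 33
(257, 244) [178.1 -24.1] 30
(255, 245) [182.5 -27.3] 24
(256, 245) [181.1 -24.2] 28
(257, 245) [179.1 -23.1] 27
(256, 246) [181.4 -25.4] 21
```

```bash
cat > nose.py <<'E'
import sys
from h import *
def inv(P,ax,yaw=-9.1):
    y=np.radians(yaw);d=P[...,:2]-np.array(ax);return np.stack([np.cos(y)*d[...,0]+np.sin(y)*d[...,1],-np.sin(y)*d[...,0]+np.cos(y)*d[...,1],P[...,2]],-1)*1000
def run(f,ax):
    b=inv(cloud(dict(np.load(f))),ax)
    def sel(x0,x1,z0,z1): return b[(b[...,0]>x0)&(b[...,0]<x1)&(abs(b[...,1])<45)&(b[...,2]>z0)&(b[...,2]<z1)]
    n=sel(125,156,52,60);h=sel(175,186,30,74);h=h[h[:,1]<-10]
    for nm,q in (("nose",n),("hook",h)):
        print(f,nm,len(q),"y mean/med/min/max",[round(float(v),1) for v in (q[:,1].mean(),np.median(q[:,1]),q[:,1].min(),q[:,1].max())] if len(q) else None)
for f in sys.argv[1:]: run(f,(.5217,-.0107) if "top" in f else (.523,-.0055))
E
python3 nose.py scene0.npz scene4.npz top0.npz top4.npz
```

```text
scene0.npz nose 29 y mean/med/min/max [3.3, 4.5, -6.1, 6.9]
scene0.npz hook 21 y mean/med/min/max [-24.3, -24.3, -26.0, -22.7]
scene4.npz nose 29 y mean/med/min/max [-20.2, -20.0, -28.1, -16.2]
scene4.npz hook 21 y mean/med/min/max [-24.4, -24.4, -26.1, -23.1]
top0.npz nose 13 y mean/med/min/max [-0.3, -2.0, -5.8, 6.1]
top0.npz hook 11 y mean/med/min/max [-25.1, -25.7, -28.2, -22.4]
top4.npz nose 1 y mean/med/min/max [-23.8, -23.8, -23.8, -23.8]
top4.npz hook 7 y mean/med/min/max [-24.9, -25.6, -28.2, -22.5]
```

Call:
arm_command --targets '[[[0,0,0,0,0,3,1],[0,0,0,0,0,6,1],[0,0,0,0,0,6,1],[0,0,0,0,0,6,1]]]'

```text
time_s: 12.05
tool_pos: [0.5214, -0.0085, 0.0761]
tool_rot: [-180.0, -0.0, 98.8]
force: [-1.2, 1.3, 0.7]
grip_width: 0.0128
```

```bash
python3 st.py; python3 look.py 5 scene top wrist; python3 - <<'E'
from h import *
c=dict(np.load("scene5.npz"));ax=(.523,-.0055);c0,r0,f=240,205,12
im=cv2.resize(c["img"][205:255,240:305,::-1],None,fx=12,fy=12,interpolation=cv2.INTER_CUBIC)
def px(p):
    q=proj(c,B(p,ax))[0]; return (int((q[0]-c0+.5)*f),int((q[1]-r0+.5)*f))
for y,col in ((-.0225,(0,0,255)),(-.025,(0,255,0)),(-.0275,(255,0,0))):
    cv2.line(im,px((.12,y,.056)),px((.18,y,.056)),col,1);cv2.line(im,px((.18,y,.012)),px((.18,y,.092)),col,1)
cv2.imwrite("pics/s5c.png",im)
c=dict(np.load("top5.npz"));ax=(.5217,-.0107);c0,r0,f=310,130,16
im=cv2.resize(c["img"][130:165,310:345,::-1],None,fx=16,fy=16,interpolation=cv2.INTER_CUBIC)
for y,col in ((-.0225,(0,0,255)),(-.025,(0,255,0)),(-.0275,(255,0,0))):
    cv2.line(im,px((.12,y,.056)),px((.16,y,.056)),col,1);cv2.line(im,px((.18,y,.012)),px((.18,y,.092)),col,1)
cv2.imwrite("pics/t5c.png",im)
E
```

```text
12.05 pos [ 0.5214 -0.0085  0.0761] [-179.99   -0.     98.76] F [-1.19  1.28  0.71] T [ 0.217  0.183 -0.103] g 0.0128 eff [  0.64 -32.92   3.39 -27.2    0.42  -0.25   0.04] j7 11.8
12.05 [ 0.5214 -0.0085  0.0761] [-179.99   -0.     98.76] [-27.7  10.5  28.2 112.   -5.8  58.8  11.8]
hook [([251.6, 242.4], 0.59)]
hanger_nose [([283.6, 220.4], 0.67), ([237.8, 189.2], 0.6)]
ring_grip [([330.3, 210.6], 0.52)]
adjuster_grip []
hook [([311.8, 143.6], 0.31)]
hanger_nose [([256.9, 190.5], 0.24)]
ring_grip []
adjuster_grip []
hook [([558.6, 337.0], 0.95)]
hanger_nose [([522.3, 349.7], 0.58)]
ring_grip [([318.0, 224.5], 0.93)]
adjuster_grip [([323.3, 263.6], 0.81)]
```

View pics/s5c.png

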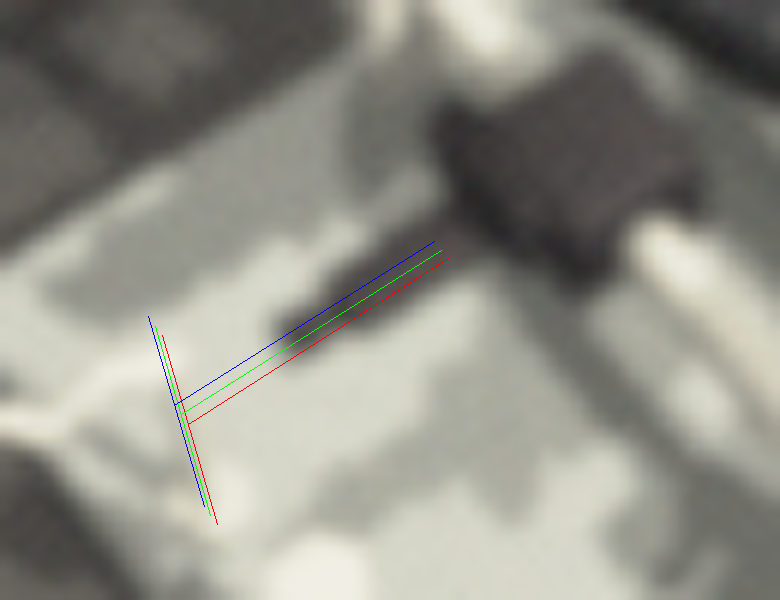

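View pics/t5c.png

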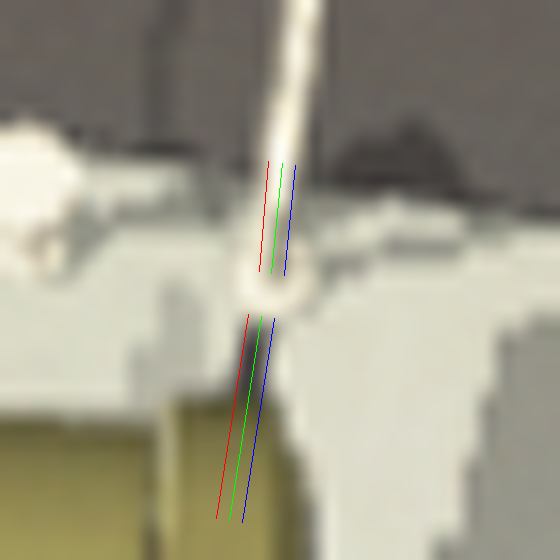

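Call:
arm_command --targets '[[[0,0,0,0,0,0,-0.6],[0,0,0,0,0,0,-0.6],[0,0,0,0,0,0,-0.6],[0,0,0,0,0,0,-0.6],[0,0,0,0,0,0,-0.6],[0,0,0,0,0,0,-0.6],[0,0,0,0,0,0,-0.6],[0,0,0,0,0,-6,-0.6],[0,0,0,0,0,-12,-0.6],[0,0,0,0,0,-18.8,-0.6]]]'

```text
time_s: 13.8
tool_pos: [0.5215, -0.0084, 0.0761]
tool_rot: [180.0, 0.0, 117.8]
force: [-0.3, -0.1, -0.2]
grip_width: 0.0695
```

```bash
python3 st.py; python3 look.py 6 wrist; python3 - <<'E'
from h import *
c=dict(np.load("wrist6.npz"));P=cloud(c)
xy=np.array([.5225,-.0075])
print(rect(P,.104,.112,xy,.03))
m=(P[...,2]>.069)&(P[...,2]<.075)&(np.hypot(P[...,0]-xy[0],P[...,1]-xy[1])<.033)
q=P[m][:,:2].astype(np.float32);print(len(q));h=cv2.convexHull(q*1000)[:,0];print(h.round(0).tolist()[::2])
for a in range(-20,41,3): print(a,[round(float(np.ptp(q@np.array([np.cos(np.radians(a+k)),np.sin(np.radians(a+k))])))*1000,1) for k in (27.6,87.6,147.6)])
E
```

```text
13.8 pos [ 0.5215 -0.0084  0.0761] [179.99   0.   117.77] F [-0.31 -0.14 -0.15] T [-0.036  0.014 -0.007] g 0.0695 eff [ -0.61 -33.71   2.87 -27.15  -0.06   0.07  -1.3 ] j7 30.4
13.8 [ 0.5215 -0.0084  0.0761] [179.99   0.   117.77] [-25.9  10.4  26.2 111.9  -5.4  58.8  30.4]
hook []
hanger_nose [([392.7, 345.0], 0.95)]
ring_grip [([319.4, 233.0], 0.76)]
adjuster_grip [([325.2, 264.2], 0.61)]
(((523.0220947265625, -7.189723968505859), (13.12794017791748, 36.34073257446289), 8.433980941772461), 1379, array([ 5.21488788e-01, -3.66664654e-05,  1.07459712e-01]))
4186
[[551.0, -9.0], [551.0, -6.0], [543.0, 8.0], [538.0, 16.0], [538.0, 17.0], [526.0, 18.0], [511.0, 18.0], [510.0, 18.0], [497.0, -2.0], [495.0, -5.0], [496.0, -8.0], [502.0, -21.0], [508.0, -31.0], [516.0, -32.0], [546.0, -16.0], [549.0, -13.0]]
-20 [55.8, 56.2, 49.2]
-17 [55.2, 55.7, 49.7]
-14 [54.4, 55.0, 50.0]
-11 [53.5, 54.2, 50.3]
-8 [52.5, 53.3, 50.4]
-5 [51.3, 52.3, 50.5]
-2 [50.2, 51.2, 50.4]
1 [50.3, 50.5, 50.7]
4 [51.3, 50.4, 51.9]
7 [52.4, 50.4, 53.1]
10 [53.4, 50.4, 54.0]
13 [54.3, 50.2, 54.9]
16 [55.0, 49.9, 55.6]
19 [55.7, 49.5, 56.1]
22 [56.2, 48.9, 56.5]
25 [56.5, 48.3, 56.7]
28 [56.7, 47.5, 56.8]
31 [56.8, 47.0, 56.8]
34 [56.7, 47.8, 56.6]
37 [56.5, 48.5, 56.3]
40 [56.2, 49.2, 55.8]
```

View pics/wrist6.png

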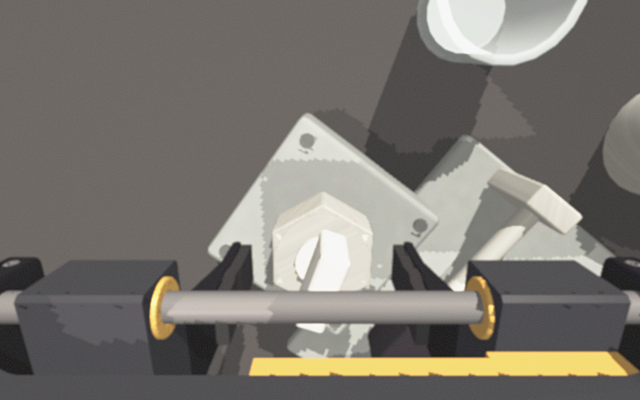

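Call:
arm_command --targets '[[[0,0,0.014,0,0,0,-0.6],[0,0,0.0275,0,0,0,-0.6],[0,0,0.0275,0,0,0,-0.6],[0,0,0.0275,0,0,0,1],[0,0,0.0275,0,0,0,1],[0,0,0.0275,0,0,0,1],[0,0,0.0275,0,0,0,1]]]' --newtons 8

```text
time_s: 14.75
tool_pos: [0.5214, -0.0085, 0.0488]
tool_rot: [180.0, -0.0, 117.5]
force: [-0.8, 0.8, 0.1]
grip_width: 0.0501
```

```bash
python3 st.py
```

```text
14.75 pos [ 0.5214 -0.0085  0.0488] [ 1.7999e+02 -1.0000e-02  1.1748e+02] F [-0.82  0.83  0.12] T [-0.101  0.105 -0.113] g 0.0501 eff [-2.600e-01 -3.486e+01  2.750e+00 -2.634e+01 -2.000e-02 -4.000e-02
  9.000e-02] j7 31.2
```

Call:
arm_command --targets '[[[0,0,0,0,0,0,1],[0,0,0,0,0,0,1],[0,0,0,0,0,1.5,1],[0,0,0,0,0,3,1],[0,0,0,0,0,4.5,1],[0,0,0,0,0,6,1]]]' --newtons 50

```text
time_s: 15.35
tool_pos: [0.5215, -0.0085, 0.0487]
tool_rot: [-180.0, 0.0, 111.4]
force: [-1.2, -0.4, 3.3]
grip_width: 0.0495
```

```bash
python3 st.py
```

```text
15.35 pos [ 0.5215 -0.0085  0.0487] [-1.800e+02  1.000e-02  1.114e+02] F [-1.24 -0.39  3.32] T [-0.222  0.324  0.338] g 0.0495 eff [  0.17 -33.48   2.88 -25.81  -0.41  -0.46  -0.1 ] j7 25.3
```

Call:
arm_command --targets '[[[0,0,0,0,0,1.5,1],[0,0,0,0,0,3,1],[0,0,0,0,0,4.5,1],[0,0,0,0,0,6,1]]]'

```text
time_s: 15.75
tool_pos: [0.5215, -0.0085, 0.0487]
tool_rot: [-180.0, -0.0, 105.4]
force: [-3.3, -1.0, 4.1]
grip_width: 0.0499
```

```bash
python3 st.py
```

```text
15.75 pos [ 0.5215 -0.0085  0.0487] [-180.     -0.    105.38] F [-3.32 -0.98  4.06] T [-0.256  0.481  0.376] g 0.0499 eff [  0.1  -32.61   2.83 -25.53  -0.49  -0.76  -0.11] j7 19.5
```

Call:
arm_command --targets '[[[0,0,0,0,0,1.5,1],[0,0,0,0,0,3,1],[0,0,0,0,0,4.5,1],[0,0,0,0,0,6,1]]]'

```text
time_s: 16.15
tool_pos: [0.5214, -0.0085, 0.0487]
tool_rot: [-180.0, -0.0, 99.4]
force: [-3.0, -1.1, 5.8]
grip_width: 0.0496
```

```bash
python3 st.py
```

```text
16.15 pos [ 0.5214 -0.0085  0.0487] [-180.     -0.     99.37] F [-3.04 -1.14  5.79] T [-0.196  0.52   0.365] g 0.0496 eff [  0.11 -32.44   2.91 -25.54  -0.5   -0.79  -0.11] j7 13.7
```

Call:
arm_command --targets '[[[0,0,0,0,0,1.5,1],[0,0,0,0,0,3,1],[0,0,0,0,0,4.5,1],[0,0,0,0,0,6,1]]]'

```text
time_s: 16.55
tool_pos: [0.5214, -0.0085, 0.0487]
tool_rot: [-180.0, -0.0, 93.4]
force: [-2.3, -1.2, 5.1]
grip_width: 0.0497
```

```bash
python3 st.py
```

```text
16.55 pos [ 0.5214 -0.0085  0.0487] [-179.99   -0.     93.38] F [-2.28 -1.17  5.11] T [-0.219  0.52   0.404] g 0.0497 eff [  0.11 -32.28   2.99 -25.55  -0.52  -0.81  -0.11] j7 7.9
```

Call:
arm_command --targets '[[[0,0,0,0,0,1.5,1],[0,0,0,0,0,3,1],[0,0,0,0,0,4.5,1],[0,0,0,0,0,6,1]]]'

```text
time_s: 16.95
tool_pos: [0.5214, -0.0085, 0.0487]
tool_rot: [-180.0, -0.0, 87.4]
force: [-2.1, -1.0, 4.9]
grip_width: 0.0496
```

```bash
python3 st.py
```

```text
16.95 pos [ 0.5214 -0.0085  0.0487] [-179.99   -0.     87.37] F [-2.13 -0.96  4.93] T [-0.276  0.589  0.323] g 0.0496 eff [  0.12 -32.11   3.08 -25.56  -0.53  -0.84  -0.11] j7 2.1
```

Call:
arm_command --targets '[[[0,0,0,0,0,1.5,1],[0,0,0,0,0,3,1],[0,0,0,0,0,4.5,1],[0,0,0,0,0,6,1]]]'

```text
time_s: 17.35
tool_pos: [0.5214, -0.0085, 0.0487]
tool_rot: [-180.0, 0.0, 81.4]
force: [-3.2, -0.7, 5.5]
grip_width: 0.0494
```

```bash
python3 st.py
```

```text
17.35 pos [ 0.5214 -0.0085  0.0487] [-179.99    0.     81.37] F [-3.19 -0.72  5.53] T [-0.253  0.562  0.366] g 0.0494 eff [  0.13 -31.94   3.17 -25.57  -0.54  -0.86  -0.11] j7 -3.7
```

Call:
arm_command --targets '[[[0,0,0,0,0,1.5,1],[0,0,0,0,0,3,1],[0,0,0,0,0,4.5,1],[0,0,0,0,0,6,1]]]'

```text
time_s: 17.75
tool_pos: [0.5213, -0.0085, 0.0487]
tool_rot: [-180.0, 0.0, 75.4]
force: [-2.8, -0.5, 4.9]
grip_width: 0.0498
```

```bash
sed -i 's/effort"\].round(2)/effort"].round(3)/' st.py; python3 st.py
```

```text
17.75 pos [ 0.5213 -0.0085  0.0487] [-179.98    0.     75.38] F [-2.83 -0.54  4.88] T [-0.268  0.6    0.405] g 0.0498 eff [  0.143 -31.763   3.268 -25.571  -0.557  -0.89   -0.107] j7 -9.5
```

Call:
arm_command --targets '[[[0,0,0,0,0,1.5,1],[0,0,0,0,0,3,1],[0,0,0,0,0,4.5,1],[0,0,0,0,0,6,1]]]'

```text
time_s: 18.15
tool_pos: [0.5214, -0.0085, 0.0487]
tool_rot: [-180.0, 0.0, 69.4]
force: [-2.8, 0.2, 5.8]
grip_width: 0.0498
```

```bash
python3 st.py
```

```text
18.15 pos [ 0.5214 -0.0085  0.0487] [-179.99    0.     69.38] F [-2.81  0.21  5.79] T [-0.252  0.601  0.303] g 0.0498 eff [  0.159 -31.588   3.37  -25.575  -0.569  -0.918  -0.107] j7 -15.3
```

Call:
arm_command --targets '[[[0,0,0,0,0,1.5,1],[0,0,0,0,0,3,1],[0,0,0,0,0,4.5,1],[0,0,0,0,0,6,1]]]'

```text
time_s: 18.55
tool_pos: [0.5213, -0.0085, 0.0487]
tool_rot: [-180.0, 0.0, 63.4]
force: [-3.4, -1.3, 5.3]
grip_width: 0.0496
```

```bash
python3 st.py
```

```text
18.55 pos [ 0.5213 -0.0085  0.0487] [-1.7998e+02  1.0000e-02  6.3380e+01] F [-3.35 -1.3   5.28] T [-0.286  0.609  0.375] g 0.0496 eff [  0.179 -31.411   3.478 -25.576  -0.579  -0.947  -0.108] j7 -21.1
```

Call:
arm_command --targets '[[[0,0,0,0,0,1.5,1],[0,0,0,0,0,3,1],[0,0,0,0,0,4.5,1],[0,0,0,0,0,6,1]]]'

```text
time_s: 18.95
tool_pos: [0.5213, -0.0085, 0.0487]
tool_rot: [-180.0, 0.0, 57.4]
force: [-3.4, -0.6, 5.5]
grip_width: 0.0498
```

```bash
python3 st.py
```

```text
18.95 pos [ 0.5213 -0.0085  0.0487] [-1.7998e+02  1.0000e-02  5.7380e+01] F [-3.39 -0.58  5.52] T [-0.315  0.642  0.334] g 0.0498 eff [  0.201 -31.232   3.59  -25.575  -0.588  -0.977  -0.108] j7 -26.9
```

Call:
arm_command --targets '[[[0,0,0,0,0,1.5,1],[0,0,0,0,0,3,1],[0,0,0,0,0,4.5,1],[0,0,0,0,0,6,1]]]'

```text
time_s: 19.35
tool_pos: [0.5213, -0.0085, 0.0487]
tool_rot: [-180.0, 0.0, 51.4]
force: [-3.1, -0.5, 5.9]
grip_width: 0.0497
```

```bash
python3 st.py
```

```text
19.35 pos [ 0.5213 -0.0085  0.0487] [-1.7998e+02  2.0000e-02  5.1380e+01] F [-3.12 -0.47  5.9 ] T [-0.303  0.65   0.375] g 0.0497 eff [  0.229 -31.052   3.711 -25.57   -0.598  -1.007  -0.114] j7 -32.6
```

Call:
arm_command --targets '[[[0,0,0,0,0,1.5,1],[0,0,0,0,0,3,1],[0,0,0,0,0,4.5,1],[0,0,0,0,0,6,1]]]'

```text
time_s: 19.75
tool_pos: [0.5213, -0.0085, 0.0487]
tool_rot: [-180.0, 0.0, 45.4]
force: [-3.6, -0.1, 5.8]
grip_width: 0.0498
```

```bash
python3 st.py
```

```text
19.75 pos [ 0.5213 -0.0085  0.0487] [-1.7998e+02  2.0000e-02  4.5400e+01] F [-3.63 -0.05  5.77] T [-0.325  0.702  0.435] g 0.0498 eff [  0.278 -30.871   3.858 -25.559  -0.626  -1.038  -0.152] j7 -38.4
```

Call:
arm_command --targets '[[[0,0,0,0,0,1.5,1],[0,0,0,0,0,3,1],[0,0,0,0,0,4.5,1],[0,0,0,0,0,6,1]]]'

```text
time_s: 20.15
tool_pos: [0.5213, -0.0085, 0.0487]
tool_rot: [-180.0, 0.0, 39.4]
force: [-3.2, -0.5, 6.2]
grip_width: 0.0496
```

```bash
python3 st.py
```

```text
20.15 pos [ 0.5213 -0.0085  0.0487] [-1.7999e+02  2.0000e-02  3.9410e+01] F [-3.22 -0.53  6.22] T [-0.296  0.742  0.525] g 0.0496 eff [  0.332 -30.688   4.012 -25.545  -0.658  -1.068  -0.199] j7 -44.1
```

Call:
arm_command --targets '[[[0,0,0,0,0,1.5,1],[0,0,0,0,0,3,1]]]'

```text
time_s: 20.35
tool_pos: [0.5212, -0.0085, 0.0487]
tool_rot: [-180.0, 0.0, 36.4]
force: [-4.3, -0.3, 6.1]
grip_width: 0.0494
```

```bash
python3 st.py
```

```text
20.35 pos [ 0.5212 -0.0085  0.0487] [-1.7999e+02  3.0000e-02  3.6410e+01] F [-4.33 -0.3   6.15] T [-0.283  0.824  0.515] g 0.0494 eff [  0.359 -30.595   4.092 -25.536  -0.673  -1.083  -0.224] j7 -47.0
```

Call:
arm_command --targets '[[[0,0,0,0,0,1.5,1],[0,0,0,0,0,3,1]]]'

```text
time_s: 20.55
tool_pos: [0.5212, -0.0085, 0.0487]
tool_rot: [-180.0, 0.0, 33.4]
force: [-3.3, -1.1, 5.4]
grip_width: 0.0496
```

```bash
python3 st.py
```

```text
20.55 pos [ 0.5212 -0.0085  0.0487] [-1.7998e+02  3.0000e-02  3.3410e+01] F [-3.26 -1.09  5.45] T [-0.289  0.769  0.454] g 0.0496 eff [  0.387 -30.5     4.173 -25.527  -0.688  -1.097  -0.25 ] j7 -49.9
```

Call:
arm_command --targets '[[[0,0,0,0,0,1.5,1],[0,0,0,0,0,3,1]]]'

```text
time_s: 20.75
tool_pos: [0.5212, -0.0085, 0.0487]
tool_rot: [-180.0, 0.0, 30.4]
force: [-2.6, -0.7, 6.4]
grip_width: 0.0501
```

```bash
python3 st.py
```

```text
20.75 pos [ 0.5212 -0.0085  0.0487] [-1.7999e+02  3.0000e-02  3.0420e+01] F [-2.55 -0.7   6.44] T [-0.295  0.804  0.496] g 0.0501 eff [  0.415 -30.406   4.255 -25.517  -0.703  -1.111  -0.277] j7 -52.7
```

Call:
arm_command --targets '[[[0,0,0,0,0,1.5,1]]]'

```text
time_s: 20.85
tool_pos: [0.5212, -0.0085, 0.0487]
tool_rot: [-180.0, 0.0, 28.9]
force: [-3.1, 0.0, 6.1]
grip_width: 0.0492
```

```bash
python3 st.py
```

```text
20.85 pos [ 0.5212 -0.0085  0.0487] [-1.7999e+02  3.0000e-02  2.8930e+01] F [-3.09  0.03  6.13] T [-0.248  0.845  0.589] g 0.0492 eff [  0.428 -30.357   4.296 -25.512  -0.71   -1.118  -0.29 ] j7 -54.2
```

Call:
arm_command --targets '[[[0,0,0,0,0,0,1],[0,0,0,0,0,0,1],[0,0,0,0,0,0,1]]]'

```text
time_s: 21.15
tool_pos: [0.5212, -0.0085, 0.0487]
tool_rot: [-180.0, 0.0, 28.9]
force: [-3.0, -0.7, 6.1]
grip_width: 0.0494
```

```bash
python3 st.py; python3 -c "
from cell import *
import numpy as np
L=[]
for i in range(12):
    read_camera('top');o=get_obs();L.append(np.r_[o['time_s'],o['wrist_torque'][2],o['effort'][6],o['tool_rot'][2]])
L=np.array(L);print(L.round(3).tolist(),L.mean(0),L[:,1].std())"
```

```text
21.15 pos [ 0.5212 -0.0085  0.0487] [-1.7997e+02  2.0000e-02  2.8910e+01] F [-2.97 -0.66  6.13] T [-0.277  0.78   0.135] g 0.0494 eff [ 6.0000e-03 -3.0311e+01  4.1620e+00 -2.5550e+01 -4.9700e-01 -1.1130e+00
 -1.8400e-01] j7 -54.1
[[21.2, 0.217, -0.184, 28.913], [21.25, 0.263, -0.184, 28.911], [21.3, 0.181, -0.184, 28.911], [21.35, 0.191, -0.184, 28.913], [21.4, 0.196, -0.184, 28.907], [21.45, 0.182, -0.184, 28.916], [21.5, 0.136, -0.184, 28.908], [21.55, 0.243, -0.184, 28.912], [21.6, 0.175, -0.184, 28.911], [21.65, 0.192, -0.184, 28.914], [21.7, 0.153, -0.184, 28.912], [21.75, 0.198, -0.184, 28.915]] [21.475       0.19383312 -0.18397834 28.91199272] 0.03339444127239321
```

Call:
arm_command --targets '[[[0,0,0,0,0,0,-0.6],[0,0,0,0,0,0,-0.6],[0,0,0,0,0,0,-0.6],[0,0,0,0,0,0,-0.6],[0,0,-0.02,0,0,0,-0.6],[0,0,-0.05,0,0,0,-0.6],[0,0,-0.09,0,0,0,-0.6],[0,0,-0.12,0,0,0,-0.6],[0,0,-0.12,0,0,0,-0.6],[0,0,-0.12,0,0,0,-0.6]]]'

```text
time_s: 22.75
tool_pos: [0.5218, -0.0083, 0.1689]
tool_rot: [-180.0, -0.1, 29.0]
force: [0.2, 0.1, 0.5]
grip_width: 0.0695
```

```bash
python3 st.py; python3 look.py 7 wrist scene; python3 - <<'E'
from h import *
c=dict(np.load("wrist7.npz"));P=cloud(c)
xy=np.array([.5225,-.0075])
print("bar",rect(P,.104,.112,xy,.03))
m=(P[...,2]>.069)&(P[...,2]<.075)&(np.hypot(P[...,0]-xy[0],P[...,1]-xy[1])<.033)
q=P[m][:,:2];print(len(q))
A=np.arange(-12,13,.5);w=[sum(np.ptp(q@[np.cos(np.radians(a+k+28.9)),np.sin(np.radians(a+k+28.9))]) for k in (30,90,150)) for a in A]
print("ring off",A[int(np.argmin(w))],min(w)/3*1000)
c=dict(np.load("scene7.npz"))
cv2.imwrite("pics/s7c.png",cv2.resize(c["img"][190:270,225:345,::-1],None,fx=6,fy=6,interpolation=cv2.INTER_CUBIC))
E
```

```text
22.75 pos [ 0.5218 -0.0083  0.1689] [-1.7999e+02 -9.0000e-02  2.9000e+01] F [0.24 0.1  0.46] T [-0.067  0.127  0.026] g 0.0695 eff [ 1.0700e-01 -2.8289e+01  1.9270e+00 -3.1277e+01 -2.4000e-02 -1.0200e-01
 -1.4000e-02] j7 -59.7
22.75 [ 0.5218 -0.0083  0.1689] [-1.7999e+02 -9.0000e-02  2.9000e+01] [-39.2   4.8  39.4 106.7  -3.3  69.6 -59.7]
hook [([505.0, 29.0], 0.62)]
hanger_nose [([431.1, 118.3], 0.96)]
ring_grip [([320.2, 187.9], 0.63)]
adjuster_grip [([324.7, 211.5], 0.8)]
hook [([251.2, 241.5], 0.49)]
hanger_nose [([281.1, 220.0], 0.85)]
ring_grip [([326.7, 214.6], 0.58), ([324.6, 198.8], 0.33)]
adjuster_grip [([321.5, 199.4], 0.65)]
bar (((523.436767578125, -7.144462585449219), (13.417088508605957, 35.85966110229492), 9.398422241210938), 1033, array([ 0.5241039 , -0.0067304 ,  0.10757499]))
1712
ring off 0.5 50.18388613773961
```

View pics/wrist7.png

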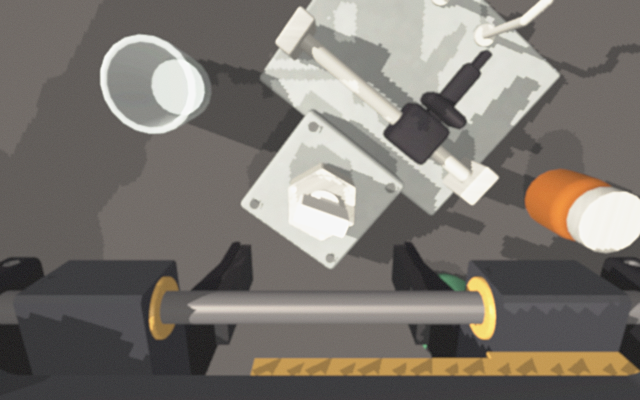

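View pics/s7c.png

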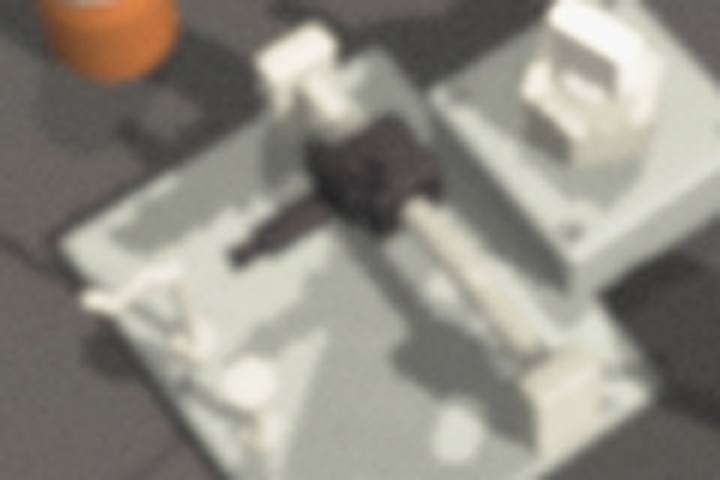

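```bash
python3 - <<'E'
from h import *
from nose import inv
c=dict(np.load("wrist7.npz"));P=cloud(c)
for yaw in (-9.1,):
    b=inv(P,(.5232,-.0073),yaw)
    for x0 in range(124,160,5):
        m=(b[...,0]>x0)&(b[...,0]<x0+5)&(b[...,1]<-5)&(b[...,1]>-45)&(b[...,2]>40)&(b[...,2]<70);q=b[m]
        if len(q): print(x0,len(q),"y",q[:,1].min().round(1),q[:,1].max().round(1),"mid",((q[:,1].min()+q[:,1].max())/2).round(1),"med",np.median(q[:,1]).round(1),"z",q[:,2].mean().round(1))
    m=(b[...,0]>174)&(b[...,0]<240)&(b[...,1]<-5)&(b[...,1]>-45)&(b[...,2]>20)&(b[...,2]<110)
    vs,us=np.nonzero(m);q=b[m]
    for z0 in range(20,110,8):
        k=(q[:,2]>z0)&(q[:,2]<z0+8)
        if k.any(): print("hook z",z0,k.sum(),"x",q[k,0].mean().round(1),"y",q[k,1].min().round(1),q[k,1].max().round(1),"mean",q[k,1].mean().round(1))
    m=(b[...,0]>40)&(b[...,0]<202)&(abs(b[...,1])<110)&(b[...,2]>10)&(b[...,2]<14); q=b[m]; print("foot y ext",q[:,1].min(),q[:,1].max())
    m=(abs(b[...,2]-45)<2)&(abs(b[...,0])<52)&(abs(b[...,1])<60);q=b[m];print("housing",q[:,0].min(),q[:,0].max(),q[:,1].min(),q[:,1].max())
cv2.imwrite("pics/w7c.png",cv2.resize(c["img"][0:130,400:560,::-1],None,fx=4.6,fy=4.6,interpolation=cv2.INTER_CUBIC))
E
```

```text
124 155 y -31.3 -17.4 mid -24.3 med -23.1 z 61.0
129 162 y -31.6 -17.3 mid -24.5 med -23.4 z 60.9
134 158 y -31.0 -17.4 mid -24.2 med -23.1 z 61.0
139 154 y -31.5 -17.4 mid -24.4 med -23.2 z 61.0
144 93 y -30.2 -18.5 mid -24.3 med -23.5 z 60.5
149 93 y -27.4 -21.3 mid -24.4 med -23.5 z 60.2
154 68 y -27.4 -21.2 mid -24.3 med -23.0 z 60.0
hook z 20 36 x 178.1 y -27.0 -21.9 mean -23.8
hook z 28 37 x 178.2 y -26.8 -21.6 mean -23.6
hook z 36 47 x 178.2 y -26.9 -21.8 mean -23.9
hook z 44 45 x 178.1 y -27.1 -21.8 mean -23.6
hook z 52 54 x 178.2 y -27.1 -22.0 mean -23.8
hook z 60 59 x 178.1 y -27.4 -22.0 mean -23.9
hook z 68 83 x 178.6 y -28.0 -21.8 mean -24.1
hook z 76 224 x 183.9 y -28.3 -21.9 mean -24.5
hook z 84 74 x 189.7 y -27.8 -21.8 mean -25.2
foot y ext -98.77117459298245 100.15075109371278
housing -49.02466741104857 49.89582813556286 -48.84651971417169 49.66859208999619
```

View pics/w7c.png

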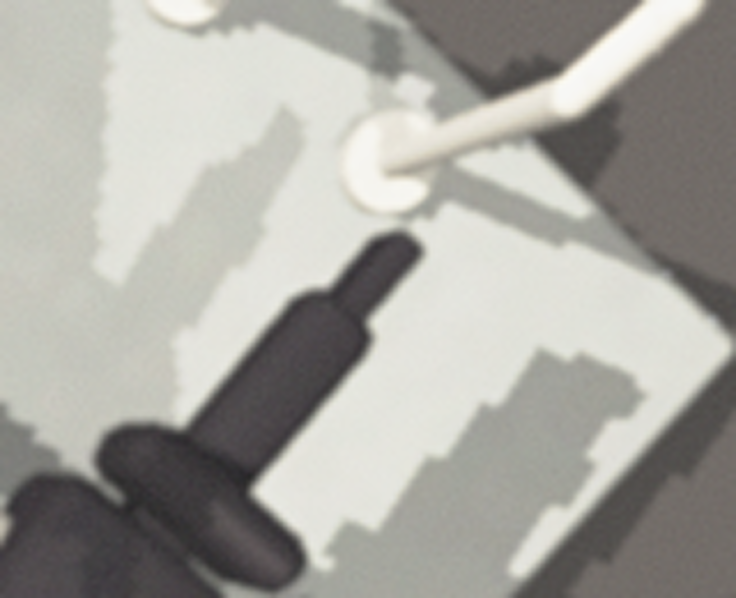

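```bash
python3 -c "
from cell import *
print(sign_off(), get_obs()['time_s'])"
```

```text
the job is handed in; nothing more can be done
the job is handed in; nothing more can be done
```

The job is done and handed in: the hanger's nose points at the curled hook, and the lock ring is firm again. It took about 23 s of the 72 s allowed.

- **Loosening:** I turned the lock ring counterclockwise by about 67° (1.17 rad). It then ran free against a drag of about 0.37 N m.
- **Alignment:** I turned the adjuster clockwise by about 72°, which moved the nose about 25 mm towards the curled hook. After release, the last wrist picture put the nose at y ≈ -24.3 mm and the hook rod at -24.8 mm in the bracket's frame, about 0.5 mm apart. While aligning, the top and scene views disagreed slightly, by about 1 mm in opposite directions.
- **Tightening:** I tightened clockwise by feel. The ring bit after about 67° and I stopped about 22° past that. The joint effort read about 0.18 N m above the drag, and the ring held about 0.19 N m at rest. That is roughly 37 N of clamping, calculated from the torque, not measured directly. The torque readings had noise of about 0.035 N m, but the joint effort was smooth and agreed with them.
- **Release:** The gripper is open and about 0.17 m above the console. The wrist force reads near zero. The ring angle stayed within about 0.5° when let go.
- **Bystanders:** The arm never went near them, and the ones visible in the last pictures look unmoved. I did not measure each one again.

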